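# Close up and latch the bamboo tile rack

### The job

Put the bamboo tile rack in order under the wire shelf: slide its wooden stop by the red tab gently against the four mahjong tiles until they are pressed snug together against the sprung pad at the end of the rack, then swing the brass hasp over and down until it lies flat with the staple through its slot. Keep the tiles standing in the rack, do not crush them or knock against the shelf, leave the other things on the counter where they are, and let go of everything at the end.

Things in the scene. Friction and masses are not known exactly. Their poses are not given: they have to be found in the camera images.
- rack: Fixed bamboo rack, 96 x 240 mm, base 10 mm thick, with a 25 mm wide channel along its y between 28 mm high rails. Origin: on the counter, mid-width of the channel; +x points away from the robot and to its left (yaw 0.45 to 0.85 rad), +y to its left and back. At -y a 50 mm high end wall with a black sprung pad (face y = -122 mm, 1 N/mm, 8 mm travel); at +y (y = 76 to 100 mm) a 52 mm high block carries the hasp.
- stop (a joint): Slide of the dark wooden stop along rack y, m: 0 at home, the tiles pressed together on the end pad with 3 N (all touch from 0.003 down; more force gives less), growing as it opens to +y (starts 0.030 to 0.045; limits -0.006, 0.047; 3 N friction, stays where left). The stop is 36 mm long along y, its -y face (y = -13 mm at 0) pushes the tiles; flat top 54 mm above the counter, rack x = -44 to +24 mm.
- tab (a point): Middle of the red upright grip tab on the stop: 24 mm wide along rack x, 12 mm thick along rack y, from 54 to 92 mm above the counter; this point is 75 mm above the counter and 30 mm to the -x side of the channel's middle (rack x = -30 mm). Moves with the stop.
- staple (a point): The steel staple, a small bow 10 mm long along y, standing 10 mm out of the stop's top, at rack x = +6 mm; the point is half-way up, 59 mm above the counter. Moves with the stop, level with the tab along y.
- hasp (a joint): Hasp angle, rad: 0 lying flat and shut, pointing to -y over the stop, its slot over the staple when the stop is home; 1.57 straight up; starts leaning back to +y at 1.7 to 2.1 (limit 2.15). The hinge is a little stiff (0.03 N m): it stays where it is left and does not fall shut, so it must be pressed right down.
- hasp_hinge (a point): Middle of the hasp's hinge axis, which runs along the rack's x axis, 56.5 mm above the counter on top of the +y end block, at rack (6, 83) mm.
- hasp_tip (a point): Middle of the free end of the brass hasp plate, 92 mm from the hinge. The plate is 20 mm wide along rack x (rack x = -4 to +16 mm), 4 mm thick, with a slot 66 to 84 mm from the hinge.
- shelf: Fixed wire shelf over the rack, axes nearly the rack's, origin on the counter within 12 mm of the rack's. Wires 190 to 198 mm above the counter from the front bar at shelf x = -20 mm back to +140 mm, y = -230 to +230 mm; posts only at the back. A gripper pointing straight down at the tab or hasp strikes it: come in from the rack's open -x side, tilted 35 to 45 degrees.
- tile_a: Mahjong tile, ivory with green back, 22 mm (rack x) x 28 mm (rack y) x 38 mm high, 30 g, standing loose in the channel next to the end pad; origin at the centre of its underside, which is 10 mm above the counter.
- tile_b: Second tile in the row, same size, some mm of gap to its neighbours.
- tile_c: Third tile in the row, same size.
- tile_d: Fourth tile in the row, same size, nearest the stop.
- chip_tin: Bystander: stainless chip tin with sliding lid, 120 x 190 x 54 mm; origin under its centre.
- tea_cup: Bystander: white porcelain tea cup standing upside down, 72 mm across, 56 mm high; origin under its centre.
- dice_cup: Bystander: red plastic dice cup, 76 mm across, 85 mm high; origin under its centre.
- die_1: Bystander: white die, 16 mm; origin under its centre.
- die_2: Bystander: white die, 16 mm; origin under its centre.
- fan_clip: Bystander: blue plastic fan clip lying flat, about 85 x 36 x 14 mm; origin under its middle.
- chips: Bystander: stack of coloured chips, 38 mm across, 20 mm high; origin under its centre.
- spare_tile: Bystander: a mahjong tile lying flat on the counter in front of the rack, 38 x 28 x 22 mm; origin under its centre.
Mind the look-alikes: they are no part of the job. What is shaped like the tile_c but purple is not meant. What is shaped like the tile_d but pink or purple is not meant.

How it is judged (in metres and radians):
On the way, in this order (a step that is already met when the one before it is completed fails the run):
1. the stop is slid home and the four tiles are pressed together (first and second tile, and third and fourth, press on each other with more than 0.5 N, stop within 3 mm of home) (value of joint stop below 0.003 m and contact force between tile_a and tile_b above 0.5 N and contact force between tile_c and tile_d above 0.5 N), for 0.1 s.
2. the hasp is swung down flat over the staple (within 0.08 rad) (value of joint hasp below 0.08 rad and value of joint stop below 0.003 m), for 0.2 s.
At the end, for the whole second after the job is handed in: The hasp lies within 0.08 rad of flat, at rest, the stop is within 3 mm of home against the row, and the four tiles stand upright (within 0.12 rad) on the channel floor, at rest (all of step 2 and velocity of joint hasp below 0.05 rad/s and angle between each of tile_a, tile_b, tile_c, tile_d's own z axis and vertical below 0.12 rad and z of each of tile_a, tile_b, tile_c, tile_d in the frame of rack below 0.014 m and linear speed of each of tile_a, tile_b, tile_c, tile_d below 0.02 m/s); the robot touches nothing.
It fails at once if the tiles are crushed: more than 40 N between tiles (contact force between tile_a and tile_b above 40 N or contact force between tile_c and tile_d above 40 N).
It fails at once if the robot knocks the wire shelf with more than 20 N (contact force between any of the arm, the fingers and shelf above 20 N).
It fails at once if a bystander is moved by more than 20 mm (distance of any of chip_tin, tea_cup, dice_cup, die_1, die_2, fan_clip, chips, spare_tile from where it was at the start of the episode above 0.02 m).
It also fails if it takes over 45 s, if anything falls off the work surface, if the arm or the gripper's body presses on something with over 40 N, if the wrist force passes 120 N, or if a joint passes its speed limit or range.

### The arm

A 6-joint arm with a two-finger parallel gripper is mounted at the origin on the work surface. World frame = base frame: x ahead of the robot, y to its left, z up, the work surface at z = 0. Lengths are in m, angles in degrees, forces in N, time in s.
With the tool pointing down it reaches from about 0.35 to 0.8 m from the base axis. Payload 7.3 kg.
Tool frame: the origin (TCP) lies at the centre of the arm's flange, where the gripper is bolted on; the fingertips stand 173 mm ahead of it and the grasp point (between the pads) lies 155 mm ahead of it (tip_reach is the distance from the TCP to the fingertips, in m); z points along the fingers, y is the line along which they close (so a half turn about z gives the same grasp; the last joint's range is limited). The gripper opens to 85 mm and grips with 20 to 120 N. Pads are 22 mm wide; open, the fingers measure 114 mm over their backs; the gripper's body (76 mm by 85 mm) begins 54 mm behind the grasp point. The pads swing forward as they close: fully open they stand 13 mm farther back than shut.
Start: joints at [57.468, 19.595, 87.324, -0, 73.075, -8.365], TCP at [0.215, 0.479, 0.405] pointing down, gripper open.
Joint ranges: [-145.02, 145.02], [-44.19, 115.74], [2.07, 154.8], [-57.11, 237.11], [16.16, 152.29], [-177.93, 177.93]. Speed limits (degrees/s): [147.25, 147.25, 180, 180, 180, 180].

### API

Orientations are given as [roll, pitch, yaw] about the fixed x, y, z axes, in that order (R = Rz(yaw) Ry(pitch) Rx(roll)).
In Python, from rig import * gives the robot as it stands.
- The arm moves only by the tool step_arm, never from a script. Its argument "steps" is a list of rows, each a list of 7 numbers: the shift along the tool's x, y, z in m, then the turn, a rotation vector about the tool's x, y, z in units of 6 degrees (1.0 is 6 degrees), then the finger opening in m, from 0 to 0.0854. In form: [[dx, dy, dz, wx, wy, wz, claw], ...]. A call has 1 to 12 rows; each row shifts and turns the commanded pose from where the row before left it, along the tool's axes as they then stand; what a row does not reach is not made up. A row lasts 1/12 s, in which the tool goes at most 41.7 mm and 7.16 degrees, less where a joint would pass 70% of its speed; a pose out of reach is approached as far as the arm can. A call with a gripper value outside its range is refused whole. The fingers move at their own pace and stop on an object; the grip force is fixed at half the most. Time passes only in rows, so rows that do not move let the fingers close. It gives the time, the measured TCP pose, the force, the opening and the grip force at its end, in the units of the state.
- observe(): the state, without advancing time (a new reading comes with each control period).
- grab_frame(name): name is "scene" or "top"; returns a dict with "frame" (400x640x3 uint8, red, green, blue), "range_z" (400x640 float32, m along the optical axis (not along the pixel's ray), 0 where there is no reading), "camera_matrix" (3x3 intrinsics, pixels), "R" (3x3) and "t" (3): a world point X has camera coordinates R X + t. Camera axes: x right, y down, z forward; pixel columns grow to the right and rows downward; lengths in m; the calibration is good to about 2 mm. A picture is of the moment at which its call begins.
- sign_off(): hands the job in; it is judged then, once.
Trained networks look in the newest picture that a camera, given by its name, has taken for a name from the list of things; names that differ only in an ending like _2 or _b are one class to them, and where a whole thing is asked for, a point or a joint stands for the part that bears it (a point fixed in the world has none). Each returns a list of dicts, best first, with "conf" (0 to 1); they miss things now and then, are a little off and sometimes report something else, mostly with a low value. They report only what shows in the picture. A call takes as long as a camera call. They do not tell look-alikes from the thing itself.
- spot_in(name, camera): "bbox" ([left, top, right, bottom] in pixels, round what is visible of it).
The state is a dict: "clock": time; "joint_positions": joint angles; "qvel": joint speeds; "tau": joint torques, N m; "tcp_pos": TCP position; "tool_rot": TCP orientation; "ft_force": force on the tool from outside, world axes, zero at the start; "moment": the same for the moment, N m; "grip_width": finger opening in m; "gripper_force": force on a finger pad.
Only numpy, scipy, OpenCV 4.12 (cv2) and the standard library are available. Lean on these libraries where they do the work, as an engineer would, in place of code of your own. Each camera call takes 0.05 s, during which the arm holds its last target. There are 200 camera calls.

## Working session

There is one attempt and no reset: what is moved stays moved. The work goes in short steps, Python scripts to look and compute and a tool call to move; the robot and the scene stay as the last step left them, time stands still between calls to the robot, and variables do not carry over. Pictures are saved under pics/ and viewed, at most 10 in all, crops included, and the job is handed in when it is done.

Besides the shell and the picture viewer there is one more tool, called after "Request:" by a JSON object that holds its "fn" and its "kwargs", one argument or row to a line. step_arm: Moves the arm, as the interface text tells. Its arguments: {"type":"object","properties":{"steps":{"type":"array"}},"required":["steps"]}

```bash
mkdir -p pics
python3 - <<'E'
from rig import *
import cv2,numpy as np
for c in ("scene","top"):
    f=grab_frame(c); cv2.imwrite(f"pics/{c}0.png",f["frame"][:,:,::-1]); np.savez(f"{c}0.npz",**f)
    print(c,f["camera_matrix"].tolist(),(-f["R"].T@f["t"]).round(3))
    for n in ("tab","staple","hasp_tip","hasp","tile_a","rack","stop"):
        print(n,[(np.round(d["bbox"]).tolist(),round(d["conf"],2)) for d in spot_in(n,c)][:5])
print(observe())
E
```

```text
scene [[383.71553514174974, 0.0, 323.83008560102394], [0.0, 383.71553514174974, 200.01432315240262], [0.0, 0.0, 1.0]] [1.24  0.23  0.591]
tab [([356.0, 190.0, 382.0, 226.0], 0.74)]
staple [([360.0, 187.0, 381.0, 222.0], 0.65), ([354.0, 198.0, 357.0, 208.0], 0.58)]
hasp_tip [([383.0, 175.0, 401.0, 211.0], 0.46)]
hasp [([385.0, 174.0, 400.0, 212.0], 0.55), ([352.0, 199.0, 359.0, 209.0], 0.21)]
tile_a [([311.0, 279.0, 331.0, 303.0], 0.92), ([328.0, 215.0, 345.0, 229.0], 0.72), ([342.0, 210.0, 357.0, 226.0], 0.71), ([395.0, 271.0, 414.0, 294.0], 0.67), ([317.0, 215.0, 327.0, 231.0], 0.66)]
rack [([292.0, 175.0, 399.0, 249.0], 0.87)]
stop [([359.0, 188.0, 379.0, 223.0], 0.63)]
top [[469.93124749158306, 0.0, 317.4234185494914], [0.0, 469.93124749158306, 199.45245873467596], [0.0, 0.0, 1.0]] [ 0.361 -0.064  1.119]
tab [([271.0, 214.0, 302.0, 245.0], 0.9)]
staple [([274.0, 213.0, 298.0, 244.0], 0.9)]
hasp_tip []
hasp []
tile_a [([326.0, 199.0, 331.0, 204.0], 0.62), ([297.0, 117.0, 306.0, 136.0], 0.6), ([333.0, 188.0, 345.0, 201.0], 0.57), ([196.0, 171.0, 208.0, 182.0], 0.47), ([308.0, 201.0, 320.0, 210.0], 0.41)]
rack [([253.0, 176.0, 359.0, 260.0], 0.77), ([311.0, 198.0, 321.0, 211.0], 0.64)]
stop [([272.0, 210.0, 299.0, 244.0], 0.88)]
{'clock': 0.8, 'joint_positions': array([ 5.74685408e+01,  1.95937379e+01,  8.73235747e+01,  1.36555705e-04,
        7.30758842e+01, -8.36449910e+00]), 'qvel': array([-0.02207798, -0.03331767, -0.00645084,  0.00268027, -0.01439159,
        0.00192512]), 'tau': array([ 6.05986934e-04, -4.33530414e+01, -2.46270955e+01,  6.06368485e-05,
        4.50684429e-04, -2.42183216e-05]), 'tcp_pos': array([0.21490757, 0.47899964, 0.40474   ]), 'tool_rot': array([1.79993250e+02, 8.60400498e-04, 1.55833000e+02]), 'ft_force': array([-0.16939659,  0.59669696, -0.15449814]), 'moment': array([-0.01186655,  0.00943019, -0.01528981]), 'gripper_force': 0.0, 'grip_width': 0.08529836700206161}
```

Run:
```python
import cv2
a=cv2.imread("pics/scene0.png")[150:320,260:480]; b=cv2.imread("pics/top0.png")[100:290,190:410]
cv2.imwrite("pics/a1.png",cv2.resize(a,None,fx=3.5,fy=3.5,interpolation=2)); cv2.imwrite("pics/b1.png",cv2.resize(b,None,fx=3.15,fy=3.15,interpolation=2))
```

```text
(no output)
```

View pics/a1.png

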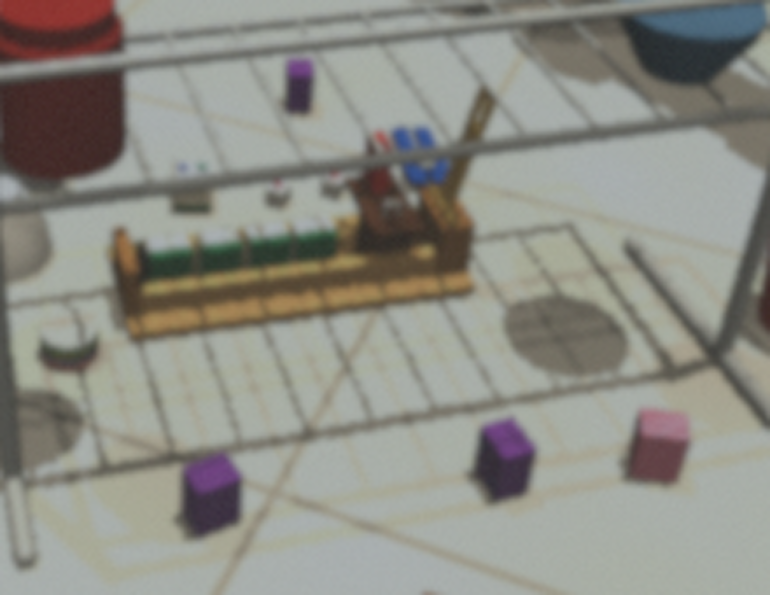

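View pics/b1.png

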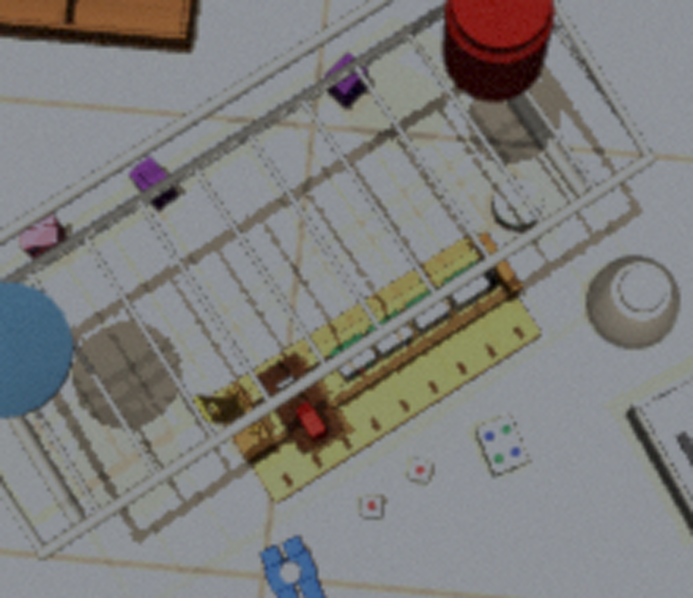

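View pics/scene0.png

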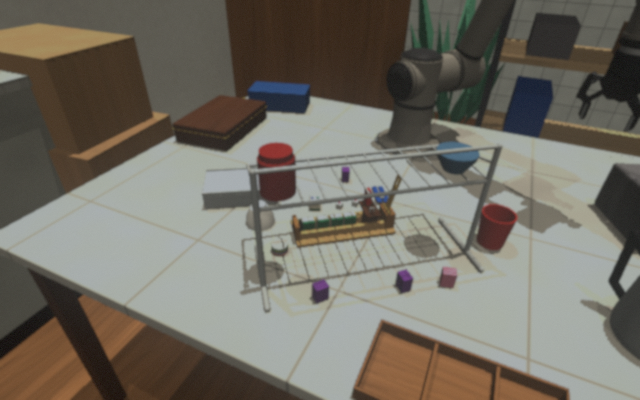

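The rack has four green-backed tiles (scene crop 140–340, 245). The purple and pink look-alikes stand outside it and are to be ignored. The red tab is at top crop (310,420) and the hasp leans back at scene crop (475,130). Next I measure the rack pose.

```bash
cat > h.py <<'E'
import numpy as np,cv2
def ray(f,u,v,z):
    K,R,t=f["camera_matrix"],f["R"],f["t"]; c=-R.T@t
    d=R.T@np.linalg.inv(K)@np.array([u,v,1.]); return c+d*(z-c[2])/d[2]
def cloud(f):
    K,R,t=f["camera_matrix"],f["R"],f["t"]; Z=f["range_z"].astype(float)
    v,u=np.mgrid[:400,:640]; P=np.stack([u,v,np.ones_like(u)],-1)@np.linalg.inv(K).T*Z[...,None]
    return (P-t)@R
E
python3 - <<'E'
from h import *
T=np.load("top0.npz");S=np.load("scene0.npz")
q=lambda x,y:(x/3.15+190,y/3.15+100)
for n,x,y,z in(("baseA",280,500,.01),("baseB",540,330,.01),("wallc1",521,288,.05),("wallc2",485,235,.05),("blk",255,462,.052)):
    print(n,ray(T,*q(x,y),z).round(4))
for nm,f in(("top",T),("scene",S)):
    C=cloud(f); hsv=cv2.cvtColor(f["frame"],cv2.COLOR_RGB2HSV).astype(int)
    H,s,v=hsv[...,0],hsv[...,1],hsv[...,2]
    Z=C[...,2]
    bx=np.zeros((400,640),bool)
    if nm=="top": bx[205:255,262:310]=1
    else: bx[170:230,345:405]=1
    m=bx&((H<6)|(H>174))&(s>150)&(v>90)&(f["range_z"]>0)
    p=C[m]; p=p[(p[:,2]<.11)&(p[:,2]>.03)]; print(nm,"red",len(p),p.mean(0).round(4),p.min(0).round(4),p.max(0).round(4))
    m=bx&(Z>.1)&(Z<.17)&(f["range_z"]>0); p=C[m]; print("hi",len(p)); 
    if len(p): 
        o=p[np.argsort(p[:,2])]; print(o[::max(1,len(o)//12)].round(3).tolist())
E
```

```text
baseA [0.4391 0.0389 0.01  ]
baseB [ 0.5856 -0.1447  0.01  ]
wallc1 [ 0.6078 -0.1255  0.05  ]
wallc2 [ 0.6458 -0.0957  0.05  ]
blk [0.4616 0.0559 0.052 ]
top red 50 [0.4919 0.0176 0.0908] [0.4824 0.0083 0.0866] [0.5025 0.0274 0.0943]
hi 5
[[0.487, 0.071, 0.102], [0.489, 0.073, 0.105], [0.484, 0.07, 0.107], [0.486, 0.073, 0.108], [0.483, 0.071, 0.114]]<stdin>:14: RuntimeWarning: Mean of empty slice.
  ret = um.true_divide(
Traceback (most recent call last):
ValueError: zero-size array to reduction operation minimum which has no identity
```

```bash
cat >> h.py <<'E'
from scipy.spatial.transform import Rotation as Ro
YAW=np.arctan2(.624,.782); O=np.array([.5457,-.001,0])
XD=np.array([np.cos(YAW),np.sin(YAW),0]);YD=np.array([-np.sin(YAW),np.cos(YAW),0]);ZU=np.array([0,0,1.])
def w2r(p): p=np.array(p)-O; return np.array([p@XD,p@YD,p[2]])
def r2w(p): return O+p[0]*XD+p[1]*YD+p[2]*ZU
def goalR(tilt=45,flip=1):
    a=np.radians(tilt); z=np.sin(a)*XD-np.cos(a)*ZU; y=-YD*flip; return np.stack([np.cross(y,z),y,z],1)
def st(): 
    from rig import observe
    s=observe(); return s,np.array(s["tcp_pos"]),Ro.from_euler("xyz",s["tool_rot"],degrees=True).as_matrix()
def delta(goal_rack,reach=.173,tilt=45):
    # body-frame shift and rotation (6deg units) to put the point 'reach' ahead of TCP at rack point
    s,p,R=st(); G=goalR(tilt); t=r2w(np.array(goal_rack))-reach*G[:,2]
    print("t",s["clock"],"tip rack",(w2r(p+.173*R[:,2])*1000).round(1),"F rack",np.array([s["ft_force"]@XD,s["ft_force"]@YD,s["ft_force"][2]]).round(2))
    print(" tcp goal",t.round(3),"shift body now",(R.T@(t-p)).round(4),"shift in goal axes",(G.T@(t-p)).round(4),"rot/6",(Ro.from_matrix(R.T@G).as_rotvec(degrees=True)/6).round(2))
E
python3 - <<'E'
from h import *
T=np.load("top0.npz");C=cloud(T)
for u,v in((190,211),(180,205),(200,225),(345,110),(345,125),(326,119)): print(u,v,C[v,u].round(3))
delta([-.030,.048,.080],.155); delta([-.030,.048,.080],.30)
E
```

```text
190 211 [0.498 0.197 0.236]
180 205 [0.507 0.217 0.239]
200 225 [0.472 0.173 0.24 ]
345 110 [ 0.709 -0.081  0.284]
345 125 [ 0.697 -0.084  0.237]
326 119 [ 0.723 -0.045  0.195]
t 0.8 tip rack [ 40.8 581.5 231.7] F rack [ 0.24  0.57 -0.15]
 tcp goal [ 0.407 -0.051  0.19 ] shift body now [-0.3917 -0.4047  0.2151] shift in goal axes [-0.2797  0.5335  0.0245] rot/6 [-7.61  4.64 18.37]
t 0.8 tip rack [ 40.8 581.5 231.7] F rack [ 0.24  0.57 -0.15]
 tcp goal [ 0.326 -0.115  0.292] shift body now [-0.3448 -0.4958  0.1126] shift in goal axes [-0.2797  0.5335 -0.1205] rot/6 [-7.61  4.64 18.37]
```

Request:
{"fn": "step_arm", "kwargs": {
  "steps": [
    [-0.0255,-0.0232,-0.004,0,0,0,0.04],
    [-0.0255,-0.0232,-0.004,0,0,0,0.04],
    [-0.0255,-0.0232,-0.004,0,0,0,0.04],
    [-0.0255,-0.0232,-0.004,0,0,0,0.04],
    [-0.0255,-0.0232,-0.004,0,0,0,0.04],
    [-0.0255,-0.0232,-0.004,0,0,0,0.04],
    [-0.0255,-0.0232,-0.004,0,0,0,0.04],
    [-0.0255,-0.0232,-0.004,0,0,0,0.04],
    [-0.0255,-0.0232,-0.004,0,0,0,0.04],
    [-0.0255,-0.0232,-0.004,0,0,0,0.04],
    [-0.0255,-0.0232,-0.004,0,0,0,0.04],
    [-0.0255,-0.0232,-0.004,0,0,0,0.04]
  ]
}}

```text
clock: 1.8
tcp_pos: [0.3803, 0.0981, 0.4532]
tool_rot: [180.0, 0.0, 155.8]
ft_force: [1.3, 0.1, 0.1]
grip_width: 0.04
gripper_force: 0.0
```

Request:
{"fn": "step_arm", "kwargs": {
  "steps": [
    [0,0,0,-0.4,0.25,0.96,0.04],
    [0,0,0,-0.4,0.25,0.96,0.04],
    [0,0,0,-0.4,0.25,0.96,0.04],
    [0,0,0,-0.4,0.25,0.96,0.04],
    [0,0,0,-0.4,0.25,0.96,0.04],
    [0,0,0,-0.4,0.25,0.96,0.04],
    [0,0,0,-0.4,0.25,0.96,0.04],
    [0,0,0,-0.4,0.25,0.96,0.04],
    [0,0,0,-0.4,0.25,0.96,0.04],
    [0,0,0,-0.4,0.25,0.96,0.04]
  ]
}}

```text
clock: 2.63
tcp_pos: [0.3801, 0.0996, 0.4528]
tool_rot: [166.2, -23.7, 99.7]
ft_force: [-0.1, 0.0, 0.5]
grip_width: 0.0403
gripper_force: 0.0
```

Run:
```python
from h import *
delta([-.030,.048,.080],.25); s=st()[0]; print(s["tcp_pos"],s["joint_positions"].round(0))
```

```text
t 2.6333 tip rack [  2.1 221.2 299. ] F rack [-0.09  0.11  0.54]
 tcp goal [ 0.354 -0.092  0.257] shift body now [-0.2482 -0.0813  0.0883] shift in goal axes [-0.2377  0.1339  0.0395] rot/6 [-3.65  2.14  8.69]
[0.38011656 0.09962784 0.45280959] [ -6.  -0. 106.  28.  68. -22.]
```

Request:
{"fn": "step_arm", "kwargs": {
  "steps": [
    [0,0,0,-0.4,0.24,0.97,0.04],
    [0,0,0,-0.4,0.24,0.97,0.04],
    [0,0,0,-0.4,0.24,0.97,0.04],
    [0,0,0,-0.4,0.24,0.97,0.04],
    [0,0,0,-0.4,0.24,0.97,0.04],
    [0,0,0,-0.4,0.24,0.97,0.04],
    [0,0,0,-0.4,0.24,0.97,0.04],
    [0,0,0,-0.4,0.24,0.97,0.04],
    [0,0,0,-0.4,0.24,0.97,0.04]
  ]
}}

```text
clock: 3.38
tcp_pos: [0.38, 0.0996, 0.4528]
tool_rot: [-179.5, -44.9, 38.2]
ft_force: [-0.6, -0.0, 0.4]
grip_width: 0.04
gripper_force: 0.0
```

Request:
{"fn": "step_arm", "kwargs": {
  "steps": [
    [-0.0125,0.0167,-0.0125,0,0,0,0.04],
    [-0.0125,0.0167,-0.0125,0,0,0,0.04],
    [-0.0125,0.0167,-0.0125,0,0,0,0.04],
    [-0.0125,0.0167,-0.0125,0,0,0,0.04],
    [-0.0125,0.0167,-0.0125,0,0,0,0.04],
    [-0.0125,0.0167,-0.0125,0,0,0,0.04],
    [-0.0125,0.0167,-0.0125,0,0,0,0.04],
    [-0.0125,0.0167,-0.0125,0,0,0,0.04],
    [0,0,0,0,0,0,0.04]
  ]
}}

```text
clock: 4.13
tcp_pos: [0.3539, -0.0963, 0.4526]
tool_rot: [-179.7, -44.8, 38.4]
ft_force: [-0.1, -0.1, -0.2]
grip_width: 0.0398
gripper_force: 0.0
```

Run:
```python
from h import *
delta([-.030,.048,.080],.25); s=st()[0]; print(s["tcp_pos"],s["joint_positions"].round(0))
```

```text
t 4.1333 tip rack [-87.5  45.6 329.8] F rack [-0.17 -0.03 -0.16]
 tcp goal [ 0.354 -0.092  0.257] shift body now [-0.1361 -0.0022  0.1408] shift in goal axes [-0.1366 -0.0028  0.1403] rot/6 [-0.03  0.04 -0.02]
[ 0.3538556  -0.09629271  0.45260459] [-44.  -3. 114.  48.  70.  -9.]
```

Request:
{"fn": "step_arm", "kwargs": {
  "steps": [
    [-0.0227,-0.0004,0.0234,0,0,0,0.04],
    [-0.0227,-0.0004,0.0234,0,0,0,0.04],
    [-0.0227,-0.0004,0.0234,0,0,0,0.04],
    [-0.0227,-0.0004,0.0234,0,0,0,0.04],
    [-0.0227,-0.0004,0.0234,0,0,0,0.04],
    [-0.0227,-0.0004,0.0234,0,0,0,0.04],
    [0,0,0,0,0,0,0.04],
    [0,0,0,0,0,0,0.04]
  ]
}}

```text
clock: 4.8
tcp_pos: [0.3537, -0.0886, 0.2564]
tool_rot: [-179.2, -44.8, 38.3]
ft_force: [0.9, -0.1, 0.2]
grip_width: 0.0396
gripper_force: 0.0
```

Run:
```python
from h import *
from rig import *
delta([-.030,.048,.080],.155); s=st()[0]; print(s["tcp_pos"],s["joint_positions"].round(0))
f=grab_frame("top"); g=grab_frame("scene")
np.savez("t1.npz",**f);np.savez("s1.npz",**g)
a=cv2.resize(f["frame"][140:290,230:390,::-1],None,fx=2.5,fy=2.5,interpolation=2)
b=cv2.resize(g["frame"][130:280,280:440,::-1],None,fx=2.5,fy=2.5,interpolation=2)
cv2.imwrite("pics/p2.png",np.hstack([a,b]))
```

```text
t 4.8 tip rack [-82.8  53.1 133.7] F rack [ 0.64 -0.7   0.2 ]
 tcp goal [ 0.407 -0.051  0.19 ] shift body now [-0.0008  0.0043  0.0932] shift in goal axes [-0.0011  0.0033  0.0933] rot/6 [-0.1   0.03 -0.04]
[ 0.35365612 -0.08862455  0.25636102] [-43.  18. 132.  68.  49. -47.]
```

View pics/p2.png

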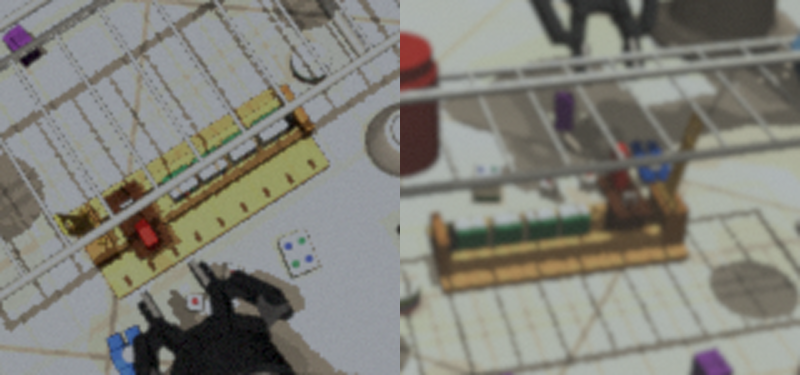

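The fingertips (top crop 150,305 and 200,270) straddle the line to the red tab (147,235), and nothing is in the way. I'll advance along the tool axis.

Request:
{"fn": "step_arm", "kwargs": {
  "steps": [
    [-0.0004,0.002,0.0155,0,0,0,0.04],
    [-0.0004,0.002,0.0155,0,0,0,0.04],
    [0,0,0.0155,0,0,0,0.04],
    [0,0,0.0155,0,0,0,0.04],
    [0,0,0.0155,0,0,0,0.04],
    [0,0,0.0155,0,0,0,0.04],
    [0,0,0,0,0,0,0.04]
  ]
}}

```text
clock: 5.48
tcp_pos: [0.4081, -0.0506, 0.1917]
tool_rot: [-179.9, -45.0, 38.9]
ft_force: [-0.9, -0.8, 0.2]
grip_width: 0.0397
gripper_force: 0.0
```

Run:
```python
from h import *
from rig import *
delta([-.030,.048,.080],.155)
f=grab_frame("top"); g=grab_frame("scene")
a=cv2.resize(f["frame"][170:260,240:340,::-1],None,fx=4,fy=4,interpolation=2)
b=cv2.resize(g["frame"][155:245,320:420,::-1],None,fx=4,fy=4,interpolation=2)
cv2.imwrite("pics/p3.png",np.hstack([a,b]))
```

```text
t 5.4833 tip rack [-16.2  48.   69.3] F rack [-1.18 -0.05  0.19]
 tcp goal [ 0.407 -0.051  0.19 ] shift body now [-0.0022 -0.0009  0.0007] shift in goal axes [-0.0022 -0.0009  0.0007] rot/6 [-0.05  0.    0.03]
```

View pics/p3.png

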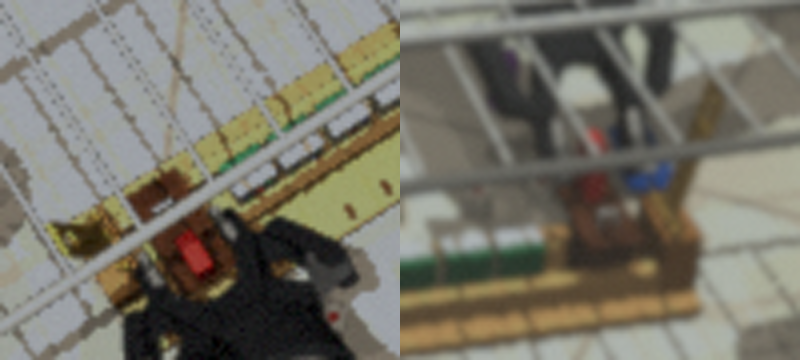

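The tab (crop 195,250) lies centred between the fingers, so I close on it.

Request:
{"fn": "step_arm", "kwargs": {
  "steps": [
    [0,0,-0.002,0,0,0,0.025],
    [0,0,0,0,0,0,0.018],
    [0,0,0,0,0,0,0.014],
    [0,0,0,0,0,0,0.011],
    [0,0,0,0,0,0,0.009],
    [0,0,0,0,0,0,0.009]
  ]
}}

```text
clock: 6.08
tcp_pos: [0.4056, -0.0527, 0.1928]
tool_rot: [-179.8, -44.9, 38.6]
ft_force: [-6.0, -5.8, 12.0]
grip_width: 0.0112
gripper_force: 58.6
```

Run:
```python
from h import *
delta([-.030,.008,.080],.155); print(st()[0]["grip_width"],st()[0]["gripper_force"])
```

```text
t 6.0833 tip rack [-19.6  47.6  70.3] F rack [-8.34 -0.79 11.96]
 tcp goal [ 0.432 -0.082  0.19 ] shift body now [-0.0007  0.039   0.0037] shift in goal axes [-0.0007  0.0389  0.0038] rot/6 [-0.04  0.01 -0.  ]
0.011225194456300122 58.60564112663269
```

Request:
{"fn": "step_arm", "kwargs": {
  "steps": [
    [0,0.001,-0.001,0,0,0,0.009],
    [0,0.002,-0.0005,0,0,0,0.009],
    [0,0.003,0,0,0,0,0.009],
    [0,0.003,0,0,0,0,0.009],
    [0,0.003,0,0,0,0,0.009],
    [0,0.003,0,0,0,0,0.009],
    [0,0.003,0,0,0,0,0.009],
    [0,0.003,0,0,0,0,0.009],
    [0,0.002,0,0,0,0,0.009],
    [0,0.001,0,0,0,0,0.009],
    [0,0,0,0,0,0,0.009]
  ]
}}

```text
clock: 7.0
tcp_pos: [0.4197, -0.071, 0.193]
tool_rot: [-179.5, -44.9, 38.6]
ft_force: [2.7, 4.6, -0.4]
grip_width: 0.0106
gripper_force: 61.3
```

Run:
```python
from h import *
delta([-.030,.008,.080],.155)
```

```text
t 7.0 tip rack [-20.1  25.2  70.4] F rack [ 4.97  1.88 -0.41]
 tcp goal [ 0.432 -0.082  0.19 ] shift body now [-0.0005  0.0159  0.0041] shift in goal axes [-0.0005  0.0159  0.0042] rot/6 [-0.07  0.02 -0.  ]
```

Request:
{"fn": "step_arm", "kwargs": {
  "steps": [
    [0,0.002,0,0,0,0,0.009],
    [0,0.002,0,0,0,0,0.009],
    [0,0.002,0,0,0,0,0.009],
    [0,0.0015,0,0,0,0,0.009],
    [0,0.001,0,0,0,0,0.009],
    [0,0.001,0,0,0,0,0.009]
  ]
}}

```text
clock: 7.5
tcp_pos: [0.4257, -0.0787, 0.193]
tool_rot: [-179.6, -44.9, 38.6]
ft_force: [-1.3, 3.2, 6.3]
grip_width: 0.0109
gripper_force: 62.2
```

Run:
```python
from h import *
from rig import *
delta([-.030,.008,.080],.155)
f=grab_frame("top"); g=grab_frame("scene")
a=cv2.resize(f["frame"][160:260,260:360,::-1],None,fx=4,fy=4,interpolation=2)
b=cv2.resize(g["frame"][165:265,290:390,::-1],None,fx=4,fy=4,interpolation=2)
cv2.imwrite("pics/p4.png",np.hstack([a,b]))
```

```text
t 7.5 tip rack [-20.1  15.3  70.4] F rack [1.01 3.31 6.3 ]
 tcp goal [ 0.432 -0.082  0.19 ] shift body now [-0.0005  0.0062  0.0042] shift in goal axes [-0.0005  0.0061  0.0042] rot/6 [-0.07  0.02  0.  ]
```

View pics/p4.png

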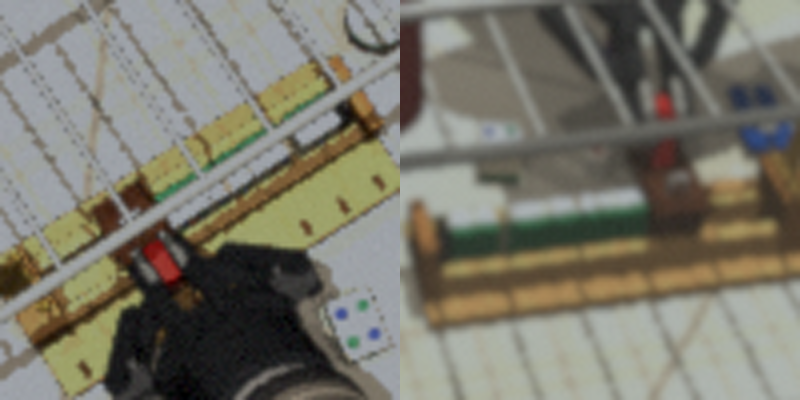

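Three tiles are already together, with a small gap left at scene crop (500,225). I keep going slowly.

Request:
{"fn": "step_arm", "kwargs": {
  "steps": [
    [0,0.001,0,0,0,0,0.009],
    [0,0.001,0,0,0,0,0.009],
    [0,0.001,0,0,0,0,0.009],
    [0,0.001,0,0,0,0,0.009]
  ]
}}

```text
clock: 7.93
tcp_pos: [0.4282, -0.0818, 0.193]
tool_rot: [-179.6, -44.9, 38.6]
ft_force: [-1.1, 3.6, 6.5]
grip_width: 0.0112
gripper_force: 62.3
```

```bash
python3 -c "
from h import *
delta([-.030,.008,.080],.155)"
```

```text
t 7.9333 tip rack [-20.2  11.3  70.4] F rack [1.39 3.46 6.5 ]
 tcp goal [ 0.432 -0.082  0.19 ] shift body now [-0.0005  0.0022  0.0042] shift in goal axes [-0.0005  0.0021  0.0042] rot/6 [-0.06  0.02  0.  ]
```

Request:
{"fn": "step_arm", "kwargs": {
  "steps": [
    [0,0.001,0,0,0,0,0.009],
    [0,0.001,0,0,0,0,0.009]
  ]
}}

```text
clock: 8.1
tcp_pos: [0.4294, -0.0833, 0.1929]
tool_rot: [-179.6, -44.9, 38.6]
ft_force: [-2.3, 4.4, 7.6]
grip_width: 0.0106
gripper_force: 62.4
```

```bash
python3 -c "
from h import *
delta([-.030,.008,.080],.155)"
```

```text
t 8.1 tip rack [-20.2   9.4  70.4] F rack [0.9  4.85 7.58]
 tcp goal [ 0.432 -0.082  0.19 ] shift body now [-0.0005  0.0002  0.0042] shift in goal axes [-0.0005  0.0002  0.0042] rot/6 [-0.07  0.02  0.  ]
```

Request:
{"fn": "step_arm", "kwargs": {
  "steps": [
    [0,0.001,0,0,0,0,0.009],
    [0,0.001,0,0,0,0,0.009]
  ]
}}

```text
clock: 8.27
tcp_pos: [0.4305, -0.0848, 0.1929]
tool_rot: [-179.6, -44.9, 38.6]
ft_force: [-3.8, 4.5, 8.0]
grip_width: 0.0111
gripper_force: 62.7
```

```bash
python3 -c "
from h import *
delta([-.030,.008,.080],.155)"
```

```text
t 8.2667 tip rack [-20.2   7.6  70.4] F rack [-0.17  5.89  7.99]
 tcp goal [ 0.432 -0.082  0.19 ] shift body now [-0.0005 -0.0016  0.0043] shift in goal axes [-0.0005 -0.0016  0.0042] rot/6 [-0.07  0.02  0.  ]
```

Request:
{"fn": "step_arm", "kwargs": {
  "steps": [
    [0,0.001,0,0,0,0,0.009],
    [0,0.001,0,0,0,0,0.009]
  ]
}}

```text
clock: 8.43
tcp_pos: [0.4315, -0.086, 0.1929]
tool_rot: [-179.5, -44.9, 38.6]
ft_force: [-6.5, 3.9, 9.9]
grip_width: 0.011
gripper_force: 63.0
```

```bash
python3 -c "
from h import *
delta([-.030,.008,.080],.155)"
```

```text
t 8.4333 tip rack [-20.2   6.2  70.4] F rack [-2.62  7.1   9.87]
 tcp goal [ 0.432 -0.082  0.19 ] shift body now [-0.0004 -0.0032  0.0043] shift in goal axes [-0.0005 -0.0032  0.0043] rot/6 [-0.08  0.02  0.  ]
```

Request:
{"fn": "step_arm", "kwargs": {
  "steps": [
    [0,0.0005,0,0,0,0,0.009],
    [0,0,0,0,0,0,0.009],
    [0,0,0,0,0,0,0.009],
    [0,0,0,0,0,0,0.009]
  ]
}}

```text
clock: 8.77
tcp_pos: [0.4317, -0.0863, 0.1929]
tool_rot: [-179.5, -44.9, 38.6]
ft_force: [-3.9, 5.7, 9.3]
grip_width: 0.0108
gripper_force: 63.0
```

```bash
python3 -c "
from h import *
delta([-.030,.008,.080],.155)"
```

```text
t 8.7667 tip rack [-20.2   5.9  70.4] F rack [0.49 6.92 9.32]
 tcp goal [ 0.432 -0.082  0.19 ] shift body now [-0.0005 -0.0036  0.0043] shift in goal axes [-0.0005 -0.0036  0.0043] rot/6 [-0.08  0.02  0.  ]
```

Request:
{"fn": "step_arm", "kwargs": {
  "steps": [
    [0,0,0,0,0,0,0.02],
    [0,0,0,0,0,0,0.035],
    [0,0,0,0,0,0,0.035],
    [0,0,-0.01,0,0,0,0.035],
    [0,0,-0.02,0,0,0,0.035],
    [0,0,-0.02,0,0,0,0.035],
    [0,0,-0.02,0,0,0,0.035],
    [0,0,-0.02,0,0,0,0.02],
    [0,0,0,0,0,0,0],
    [0,0,0,0,0,0,0]
  ]
}}

```text
clock: 9.6
tcp_pos: [0.3831, -0.1276, 0.2568]
tool_rot: [-179.8, -44.8, 38.6]
ft_force: [-0.0, 0.6, -0.6]
grip_width: 0.0009
gripper_force: 0.0
```

Run:
```python
from h import *
from rig import *
f=grab_frame("top"); g=grab_frame("scene")
delta([.006,.125,.090])
a=cv2.resize(f["frame"][160:260,250:350,::-1],None,fx=4,fy=4,interpolation=2)
b=cv2.resize(g["frame"][160:260,300:400,::-1],None,fx=4,fy=4,interpolation=2)
cv2.imwrite("pics/p5.png",np.hstack([a,b]))
C=cloud(f); hsv=cv2.cvtColor(f["frame"],cv2.COLOR_RGB2HSV).astype(int)
H,s,v=hsv[...,0],hsv[...,1],hsv[...,2]
m=((H<6)|(H>174))&(s>150)&(v>90)&(f["range_z"]>0); p=C[m]
P=np.array([w2r(x) for x in p]); P=P[(abs(P[:,0]+.03)<.03)&(abs(P[:,1]-.02)<.06)&(P[:,2]>.08)&(P[:,2]<.1)]
print(len(P),P.mean(0).round(4))
```

```text
t 9.7 tip rack [-83.6   4.2 133.3] F rack [-0.    0.34 -0.06]
 tcp goal [0.377 0.024 0.212] shift body now [ 0.0324 -0.1214  0.0946] shift in goal axes [ 0.0322 -0.122   0.0939] rot/6 [-0.06  0.03 -0.  ]
53 [-0.0307  0.0072  0.0911]
```

View pics/p5.png

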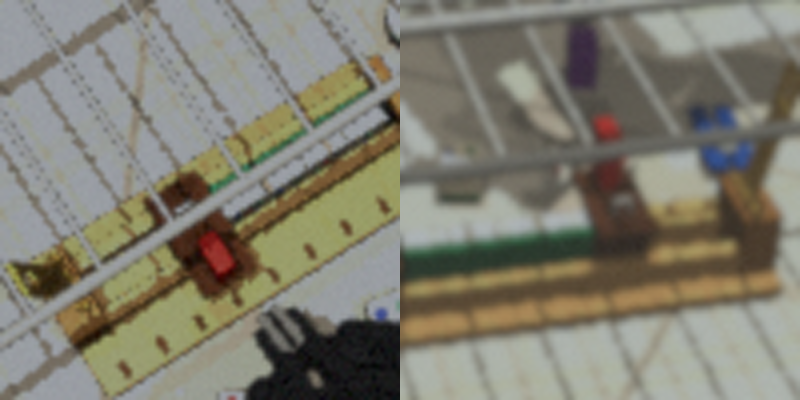

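The tiles are packed together and the tab sits at rack y≈7 mm, which is home. Next I carry the closed fingers behind the hasp.

Request:
{"fn": "step_arm", "kwargs": {
  "steps": [
    [0.003,-0.02,0,0,0,0,0],
    [0.003,-0.02,0,0,0,0,0],
    [0.003,-0.02,0,0,0,0,0],
    [0.003,-0.02,0,0,0,0,0],
    [0.003,-0.02,0,0,0,0,0],
    [0.003,-0.022,0,0,0,0,0],
    [0.003,0,0.01,0,0,0,0],
    [0.003,0,0.01,0,0,0,0],
    [0.003,0,0.01,0,0,0,0],
    [0.003,0,0.01,0,0,0,0],
    [0.002,0,0.005,0,0,0,0],
    [0,0,0,0,0,0,0]
  ]
}}

```text
clock: 10.7
tcp_pos: [0.3492, 0.003, 0.2469]
tool_rot: [-179.5, -44.8, 38.6]
ft_force: [-0.3, -0.2, -0.1]
grip_width: -0.0
gripper_force: 0.0
```

Run:
```python
from h import *
from rig import *
f=grab_frame("top"); g=grab_frame("scene")
delta([.006,.125,.090])
a=cv2.resize(f["frame"][160:260,230:330,::-1],None,fx=4,fy=4,interpolation=2)
b=cv2.resize(g["frame"][140:240,330:430,::-1],None,fx=4,fy=4,interpolation=2)
cv2.imwrite("pics/p6.png",np.hstack([a,b]))
C=cloud(g).reshape(-1,3); P=np.array([w2r(x) for x in C])
# hasp plate points seen by the scene camera
m=(abs(P[:,0]-.01)<.012)&(abs(P[:,1]-.095)<.03)&(P[:,2]>.07)&(P[:,2]<.165); Q=P[m]; Q=Q[np.argsort(Q[:,2])]; print((Q[::max(1,len(Q)//14)]*1000).round(0).tolist())
```

```text
t 10.8 tip rack [-29.9 127.2 124.6] F rack [0.55 1.05 1.34]
 tcp goal [0.377 0.024 0.212] shift body now [0.0005 0.0011 0.0498] shift in goal axes [0.0003 0.0007 0.0498] rot/6 [-0.08  0.04  0.  ]
[[14.0, 83.0, 70.0], [0.0, 85.0, 75.0], [17.0, 88.0, 80.0], [6.0, 87.0, 84.0], [16.0, 87.0, 88.0], [16.0, 88.0, 94.0], [0.0, 91.0, 105.0], [3.0, 94.0, 115.0], [6.0, 94.0, 119.0], [15.0, 100.0, 122.0], [2.0, 100.0, 127.0], [12.0, 97.0, 131.0], [4.0, 100.0, 136.0], [2.0, 100.0, 141.0], [5.0, 101.0, 145.0]]
```

View pics/p6.png

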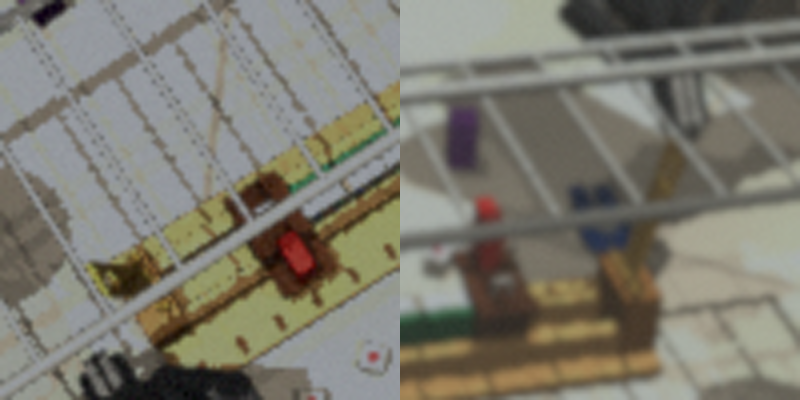

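The fingers stand on the +y side of the hasp (scene crop 690,110), and its plate runs up to rack y≈101. I advance under the bar and sweep.

Request:
{"fn": "step_arm", "kwargs": {
  "steps": [
    [0,0,0.01,0,0,0,0],
    [0,0,0.01,0,0,0,0],
    [0,0,0.01,0,0,0,0],
    [0,0,0.01,0,0,0,0],
    [0,0,0.009,0,0,0,0],
    [0,0,0,0,0,0,0]
  ]
}}

```text
clock: 11.3
tcp_pos: [0.3758, 0.0241, 0.2124]
tool_rot: [-179.5, -44.8, 38.6]
ft_force: [-0.7, -0.5, -0.0]
grip_width: -0.0002
gripper_force: 0.0
```

Request:
{"fn": "step_arm", "kwargs": {
  "steps": [
    [0,0.006,0,0,0,0,0],
    [0,0.006,0,0,0,0,0],
    [0,0.006,0,0,0,0,0],
    [0,0.006,0,0,0,0,0],
    [0,0.006,0,0,0,0,0]
  ]
}}

```text
clock: 11.72
tcp_pos: [0.3948, -0.0001, 0.2131]
tool_rot: [-179.7, -44.8, 38.6]
ft_force: [-0.4, 0.5, -0.4]
grip_width: 0.0001
gripper_force: 0.4
```

Run:
```python
from h import *
from rig import *
g=grab_frame("scene")
delta([.006,.095,.090])
C=cloud(g).reshape(-1,3); P=np.array([w2r(x) for x in C])
m=(abs(P[:,0]-.01)<.012)&(abs(P[:,1]-.07)<.05)&(P[:,2]>.09)&(P[:,2]<.165); Q=P[m]; Q=Q[np.argsort(Q[:,2])]; print((Q[::max(1,len(Q)//14)]*1000).round(0).tolist())
```

```text
t 11.7667 tip rack [ 4.8 94.6 90.5] F rack [ 0.43 -0.54 -0.42]
 tcp goal [0.396 0.001 0.212] shift body now [ 0.     -0.0012  0.0012] shift in goal axes [ 0.     -0.0013  0.0012] rot/6 [-0.04  0.02  0.  ]
[[4.0, 94.0, 90.0], [5.0, 88.0, 92.0], [9.0, 91.0, 97.0], [-1.0, 77.0, 103.0], [3.0, 95.0, 107.0], [-1.0, 106.0, 108.0], [1.0, 100.0, 110.0], [0.0, 100.0, 112.0], [1.0, 76.0, 124.0], [17.0, 76.0, 128.0], [12.0, 75.0, 133.0], [18.0, 77.0, 137.0], [-0.0, 74.0, 142.0], [14.0, 73.0, 146.0], [15.0, 77.0, 149.0]]
```

Request:
{"fn": "step_arm", "kwargs": {
  "steps": [
    [0,0.006,0,0,0,0,0],
    [0,0.006,0,0,0,0,0],
    [0,0.006,0,0,0,0,0],
    [0,0.006,0,0,0,0,0],
    [-0.002,0.004,0.0035,0,0,0,0],
    [-0.002,0.004,0.0035,0,0,0,0],
    [-0.0025,0.004,0.003,0,0,0,0],
    [-0.0025,0.004,0.003,0,0,0,0],
    [-0.0025,0.004,0.003,0,0,0,0]
  ]
}}

```text
clock: 12.52
tcp_pos: [0.4247, -0.0317, 0.1926]
tool_rot: [-179.6, -44.8, 38.6]
ft_force: [-0.1, 0.7, 0.3]
grip_width: -0.0001
gripper_force: 0.2
```

Run:
```python
from h import *
from rig import *
g=grab_frame("scene")
delta([.010,.048,.066])
C=cloud(g).reshape(-1,3); P=np.array([w2r(x) for x in C])
m=(abs(P[:,0]-.01)<.012)&(abs(P[:,1]-.02)<.04)&(P[:,2]>.056)&(P[:,2]<.165); Q=P[m]; Q=Q[np.argsort(Q[:,1])]; print((Q[::max(1,len(Q)//14)]*1000).round(0).tolist())
```

```text
t 12.5667 tip rack [ 8.2 51.9 69.4] F rack [-0.52 -0.92 -1.18]
 tcp goal [ 0.428 -0.034  0.188] shift body now [-0.0017  0.0028  0.0037] shift in goal axes [-0.0017  0.0028  0.0037] rot/6 [-0.06  0.03 -0.  ]
[[15.0, -9.0, 73.0], [0.0, -2.0, 70.0], [-0.0, 6.0, 66.0], [15.0, 13.0, 70.0], [7.0, 21.0, 69.0], [7.0, 28.0, 68.0], [16.0, 35.0, 64.0], [4.0, 40.0, 64.0], [2.0, 43.0, 82.0], [2.0, 45.0, 67.0], [11.0, 47.0, 65.0], [3.0, 50.0, 90.0], [10.0, 53.0, 83.0], [2.0, 55.0, 63.0], [7.0, 58.0, 63.0]]
```

The hasp is nearly down, with its tip about 73 mm high. I press it flat.

Request:
{"fn": "step_arm", "kwargs": {
  "steps": [
    [-0.0017,0.003,0.003,0,0,0,0],
    [-0.0015,0.002,0.0015,0,0,0,0],
    [-0.0015,0,0.0015,0,0,0,0],
    [-0.0015,0,0.0015,0,0,0,0]
  ]
}}

```text
clock: 12.9
tcp_pos: [0.4285, -0.0349, 0.1852]
tool_rot: [-179.7, -45.2, 38.7]
ft_force: [-25.5, -14.0, 50.9]
grip_width: 0.0001
gripper_force: 23.9
```

```bash
cat > v.py <<'E'
from h import *
from rig import *
g=grab_frame("scene")
delta([.010,.048,.066])
C=cloud(g).reshape(-1,3); P=np.array([w2r(x) for x in C])
m=(abs(P[:,0]-.006)<.012)&(abs(P[:,1]-.02)<.04)&(P[:,2]>.056)&(P[:,2]<.08); Q=P[m]; Q=Q[np.argsort(Q[:,1])]
print((Q[::max(1,len(Q)//14)]*1000).round(0).tolist())
E
python3 v.py
```

```text
t 12.95 tip rack [ 9.8 47.6 63.6] F rack [-23.55   4.63  37.99]
 tcp goal [ 0.428 -0.034  0.188] shift body now [ 0.0025 -0.0013 -0.0016] shift in goal axes [ 0.0025 -0.0013 -0.0016] rot/6 [-0.05 -0.04  0.01]
[[16.0, -11.0, 57.0], [-3.0, -5.0, 57.0], [8.0, 1.0, 67.0], [8.0, 9.0, 60.0], [18.0, 18.0, 57.0], [13.0, 24.0, 58.0], [16.0, 31.0, 56.0], [-5.0, 34.0, 73.0], [13.0, 37.0, 59.0], [10.0, 40.0, 65.0], [15.0, 42.0, 77.0], [10.0, 45.0, 59.0], [14.0, 49.0, 58.0], [14.0, 52.0, 72.0], [9.0, 56.0, 76.0]]
```

It is flat: the plate is at 57–59 mm all along, with the staple poking through at rack y≈1–9. I ease off and retreat.

Request:
{"fn": "step_arm", "kwargs": {
  "steps": [
    [0.001,0,-0.001,0,0,0,0],
    [0.001,0,-0.001,0,0,0,0],
    [0.002,0,-0.002,0,0,0,0],
    [0.002,0,-0.004,0,0,0,0],
    [0,0,-0.015,0,0,0,0],
    [0,0,-0.02,0,0,0,0],
    [0,0,-0.02,0,0,0,0],
    [0,0,-0.02,0,0,0,0],
    [0,0,-0.02,0,0,0,0],
    [0,0,-0.02,0,0,0,0],
    [0,0,0,0,0,0,0],
    [0,0,0,0,0,0,0]
  ]
}}

```text
clock: 13.95
tcp_pos: [0.3643, -0.0873, 0.2753]
tool_rot: [-179.8, -44.8, 38.6]
ft_force: [-0.0, -0.6, -1.2]
grip_width: -0.0
gripper_force: 0.0
```

```bash
cat >> v.py <<'E'
f=grab_frame("top")
a=cv2.resize(f["frame"][160:260,250:350,::-1],None,fx=4,fy=4,interpolation=2)
b=cv2.resize(g["frame"][160:260,300:400,::-1],None,fx=4,fy=4,interpolation=2)
cv2.imwrite("pics/p7.png",np.hstack([a,b]))
C=cloud(f); hsv=cv2.cvtColor(f["frame"],cv2.COLOR_RGB2HSV).astype(int)
H,s,v=hsv[...,0],hsv[...,1],hsv[...,2]
m=((H<6)|(H>174))&(s>150)&(v>90)&(f["range_z"]>0); P=np.array([w2r(x) for x in C[m]])
P=P[(abs(P[:,0]+.03)<.03)&(abs(P[:,1]-.02)<.06)&(P[:,2]>.08)&(P[:,2]<.1)]
print(len(P),P.mean(0).round(4))
E
python3 v.py
```

```text
t 14.0 tip rack [-73.3  46.9 152.2] F rack [ 0.19  0.07 -0.53]
 tcp goal [ 0.428 -0.034  0.188] shift body now [-0.0021 -0.0014  0.1199] shift in goal axes [-0.0025 -0.0021  0.1198] rot/6 [-0.06  0.03  0.  ]
[[13.0, -10.0, 58.0], [1.0, -6.0, 60.0], [9.0, -1.0, 62.0], [14.0, 2.0, 59.0], [8.0, 9.0, 60.0], [-0.0, 14.0, 59.0], [18.0, 18.0, 60.0], [4.0, 23.0, 57.0], [5.0, 27.0, 58.0], [-0.0, 31.0, 59.0], [12.0, 37.0, 59.0], [2.0, 41.0, 59.0], [10.0, 45.0, 58.0], [3.0, 50.0, 59.0], [3.0, 55.0, 58.0], [5.0, 59.0, 59.0]]
54 [-0.0309  0.0073  0.091 ]
```

View pics/p7.png

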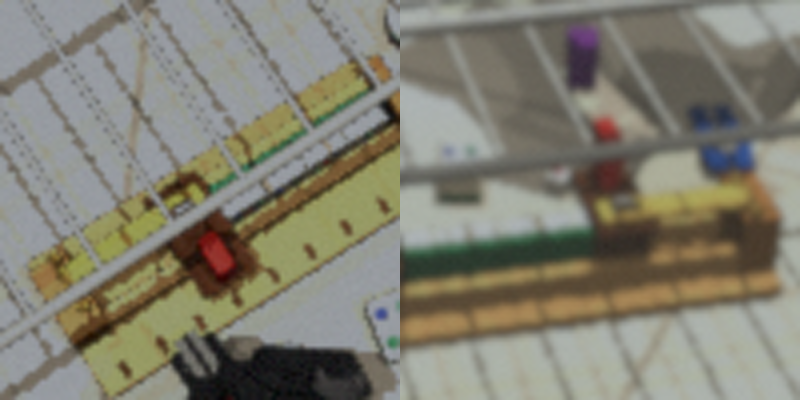

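The hasp lies flat with the staple through its slot (scene crop 625,200). The tiles stand snug, the tab hasn't moved, and the gripper is clear.

```bash
python3 -c "
from rig import *
print(sign_off())"
```

```text
the job is handed in; nothing more can be done
None
```

I slid the stop home with the four tiles snug against the pad, pressed the hasp flat over the staple, withdrew the gripper clear and handed the job in at about 14 s; no verdict was returned.

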